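# Clamp a circuit board in the sloping repair jig

### The arm

A 7-joint arm with a two-finger parallel gripper is mounted at the origin on the work surface. World frame = base frame: x ahead of the robot, y to its left, z up, the work surface at z = 0. Lengths are in m, angles in rad, forces in N, time in s.
With the tool pointing down it reaches from about 0.4 to 0.875 m from the base axis. Payload 19.3 kg.
Tool frame: the origin (TCP) lies between the finger pads, 19 mm behind the fingertips; this is the grasp point; z points along the fingers, y is the line along which they close (so a half turn about z gives the same grasp; the last joint's range is limited). The gripper opens to 85 mm and grips with 20 to 120 N. Pads are 22 mm wide; open, the fingers measure 114 mm over their backs; the gripper's body (76 mm by 85 mm) begins 54 mm behind the grasp point. The pads swing forward as they close: fully open they stand 13 mm farther back than shut.
Start: joints at [-1.241, 0.521, -0.036, 1.599, 0.021, 1.021, -0.113], TCP at [0.243, 0.576, 0.25] pointing down, gripper open.
Joint ranges: [-2.91, 2.91], [-0.3, 2.13], [-1.5, 1.42], [0.17, 2.43], [-1.26, 4.41], [0.16, 1.93], [-2.52, 2.52]. Speed limits (rad/s): [1.89, 1.89, 2.39, 2.39, 3.01, 3.01, 3.01].

### API

Orientations are given as [roll, pitch, yaw] about the fixed x, y, z axes, in that order (R = Rz(yaw) Ry(pitch) Rx(roll)).
In Python, from workcell import bot gives the robot as it stands.
- The arm moves only by the shell command python3 nudge.py 'ROWS' [FORCE]. ROWS is 1 to 5 rows, parted by semicolons, with the numbers parted by spaces; each row has 7 numbers: the finger opening in m, then dx, dy, dz in normalised numbers (1 is 0.3 m), then a rotation vector rx, ry, rz in normalised numbers (1 is 180 degrees); each row is the pose to reach, as a shift and turn from the pose commanded when the command began, along the tool's axes at that moment; what a row does not reach only later rows make up. A row lasts 1/8 s, in which the tool goes at most 0.0625 m and 0.188 rad, less where a joint would pass 70% of its speed; a pose out of reach is approached as far as the arm can. The fingers move at their own pace and stop on an object; FORCE is the grip in N (left out, the last holds). Time passes only in rows, so rows that do not move let the fingers close. It prints the time, the measured TCP pose, the force, the opening and the grip force at its end. No shift or turn number may pass 1 either way. Input that does not fit is refused with a message, and nothing moves.
- bot.observe(): the state, without advancing time (a new reading comes with each control period).
- bot.grab_frame(name): name is "scene" or "top"; returns the picture (400x640x3 uint8, blue, green, red); there is no depth.
- bot.calibration(name): a dict with "vfov" (degrees; the focal length in pixels is half the picture's height over the tangent of half this angle, whatever the lens; pixels are square), "cx", "cy" (the principal point, pixels), "dist_coeffs" ([k1, k2, p1, p2, k3] as OpenCV has them; the pictures are not rectified), "eye" and "attitude" of the camera in the world. Camera axes: x right, y down, z forward; pixel columns grow to the right and rows downward; lengths in m; the calibration is good to about 2 mm. A picture is of the moment at which its call begins. calibration takes no time and is no camera call.
- bot.job_done(): hands the job in; it is judged then, once.
The state is a dict: "clock": time; "qpos": joint angles; "qd": joint speeds; "joint_efforts": joint torques, N m; "position": TCP position; "tool_rot": TCP orientation; "force": force on the tool from outside, world axes, zero at the start; "moment": the same for the moment, N m; "grip_width": finger opening in m; "finger_force": force on a finger pad.
Only numpy, scipy, OpenCV 4.12 (cv2) and the standard library are available. Lean on these libraries where they do the work, as an engineer would, in place of code of your own. Each camera call takes 0.05 s, during which the arm holds its last target. There are 200 camera calls.

### The job

Slide the forked clamp by its red knob fully home under the knurled brass nut on the leaning stud, then screw that nut down clockwise, regrasping as needed, until it stops firmly tight on the fork; do not force it further, or the board under the pad cracks. Leave the clamp home and the nut tight, let go, and leave the loose things on the bench and the jig's ledge where they are.

Things in the scene. Friction and masses are not known exactly. Their poses are not given: they have to be found in the camera images.
- deck: Grey sloping deck of the repair jig, 265 x 170 mm, fixed, a green circuit board on its upper part. Origin: on its surface at the foot of the steel stud (10 mm thick, 80 mm tall along deck z). z: deck normal and stud axis, leaning 30 degrees from vertical, back towards the robot; x: up the slope; y: level, along the clamp's travel. Place and yaw vary; it never moves.
- nut_top (a point): Centre of the nut's top, 32 mm above its underside. How it turns: freely, under 0.1 N m, until it meets the fork; then the torque about the stud rises by about 1 N m per rad. Firmly tight is 0.5 to 1.2 N m while turning (over 60 N between nut and fork); at over 250 N, about 1.6 N m, the board cracks. At rest after a slow step the tool feels some 0.4 N m less.
- nut: Knurled brass nut, already started on the stud: flange 34 mm across, 4 mm thick at its bottom, above it a round grip 30 mm across, 28 mm tall. Origin: centre of its underside, at the start 27 to 32 mm above the deck; z along the stud, away from the deck. Clockwise seen from above (negative about its z) screws it down 12 mm a turn; it cannot come off. It stays where it is left.
- nut_grip (a point): Point on the nut's axis, 26 mm above its underside; axes turn with the nut. With the TCP here and the tool along the stud (tool z against nut z) the fingertips clear the flange by 3 mm. Fingers open 44 to 50 mm can turn back around the nut without leaving it. A 90 N grip turns it without slipping.
- fork_seat (a point): On the fork plate's upper face, 6 mm over the fork's origin: once the clamp is home, where the nut's underside meets it (22 mm above the deck).
- fork: Steel plate of the sliding clamp, 6 mm thick, 44 mm wide, 122 mm long in deck y; open slot 12 mm wide at its deck -y end, a side toe with a black pad over the board, and a red knob. Origin: middle of the slot near its inner end, on the underside; on the stud's axis, 16 mm above the deck, when home. Axes as the deck. It springs 1 mm towards the deck per 400 N.
- knob_grip (a point): Point on the axis of the clamp's red round knob (18 mm across, 30 mm tall, standing along deck z on the fork plate, 85 mm from the fork's origin along deck +y), 23 mm above the plate; axes as the deck. With the TCP here and the tool along deck -z the fingertips clear the plate by 4 mm.
- clamp (a joint): Travel of the clamp along deck -y, in m: starts at 0 to 0.015, 0.055 is fully home (end stop, slot around the stud), counted as home above 0.050. About 2 N to slide, stays where it is left.
- spare_nut: Spare knurled brass nut standing loose on the flat ledge at the jig's deck -y side, 34 mm across, 32 mm tall; a bystander. Origin: centre of its underside.
- screw_dish: Small steel dish, 60 mm across, 22 mm tall, on the same ledge; a bystander. Origin: centre of its underside.
- driver_a: Screwdriver with black handle lying on the bench; a bystander.
- driver_b: Screwdriver with blue handle lying on the bench; a bystander.
- pliers: Yellow-handled pliers, 140 mm long, lying on the bench; a bystander.
- drive: Black disk drive 147 x 102 x 26 mm lying on the bench; a bystander.
- bottle: White plastic bottle, 60 mm across, 190 mm tall; a bystander.

How it is judged:
By the outcome, as a careful person would: the job done as asked, in the order asked, and still so for the second after the job is handed in, with the robot touching nothing.
It also fails if it takes over 67 s, if anything falls off the work surface, if the arm or the gripper's body presses on something with over 40 N, if the wrist force passes 120 N, or if a joint passes its speed limit or range.

## Working session

There is one attempt and no reset: what is moved stays moved. The work goes in short steps, Python scripts to look and compute and a shell command to move; the robot and the scene stay as the last step left them, time stands still between calls to the robot, and variables do not carry over. Pictures are saved under pics/ and viewed, at most 10 in all, crops included, and the job is handed in when it is done.

```bash
ls; mkdir -p pics; python3 - <<'E'
from workcell import bot
import cv2
for n in("scene","top"):
    cv2.imwrite(f"pics/{n}0.png",bot.grab_frame(n)); print(bot.calibration(n))
print(bot.observe())
E
```

```text
nudge.py
pics
workcell.py
{'vfov': 45.0191006199103, 'cx': 319.6144231132247, 'cy': 200.00023694741512, 'dist_coeffs': array([-0.09866571,  0.        ,  0.        ,  0.        ,  0.        ]), 'eye': array([ 1.27189823, -0.77970373,  0.90967213]), 'attitude': array([-2.2011084 , -0.01803158,  0.79715879])}
{'vfov': 43.24820663064681, 'cx': 325.7259924299483, 'cy': 200.59585665071458, 'dist_coeffs': array([0.05246125, 0.        , 0.        , 0.        , 0.        ]), 'eye': array([ 0.34322142, -0.00331383,  1.60200879]), 'attitude': array([-3.04748213, -0.01730278, -1.57674071])}
{'clock': 0.1, 'qpos': array([-1.24120071,  0.52191892, -0.03635129,  1.59993584,  0.02118682,
        1.02106449, -0.11277591]), 'qd': array([ 0.00056747, -0.00224516,  0.00100304, -0.00195931,  0.0007364 ,
       -0.00017022, -0.00023893]), 'joint_efforts': array([ 5.78421474e-03, -9.28483844e+01,  1.98544934e+00, -3.70526969e+01,
        1.82598538e-02,  5.44111987e-03, -1.10086361e-05]), 'position': array([0.24317824, 0.57546381, 0.24951054]), 'tool_rot': array([-3.14065106e+00,  4.09532540e-05,  2.74182370e+00]), 'force': array([ 0.23765477, -0.04499545, -0.15368688]), 'moment': array([ 0.01547913,  0.00488524, -0.02446103]), 'finger_force': 0.0, 'grip_width': 0.0854814532368107}
```

View pics/scene0.png

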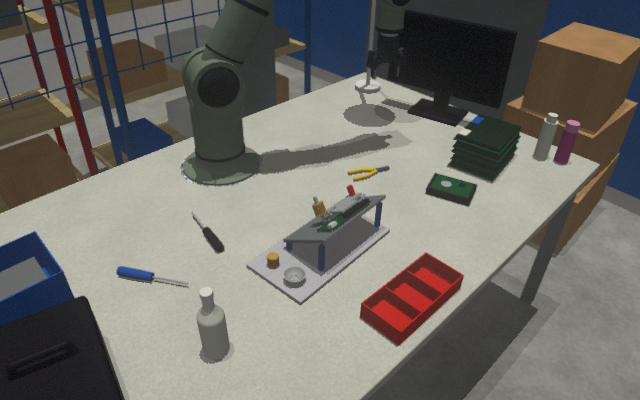

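View pics/top0.png

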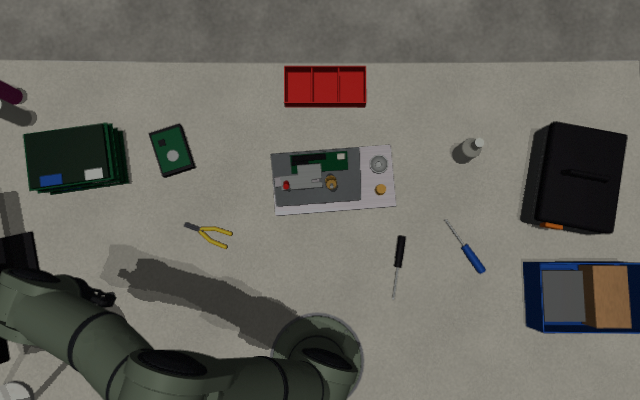

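View crops.

The scene view shows the jig at (325,225), with the nut at (319,207) and the knob at (351,190). In the top view the deck is at (317,175), the nut at (331,184) and the red knob at (287,185). I'll zoom in.

```bash
python3 - <<'E'
import cv2
a=cv2.imread("pics/scene0.png")[170:310,240:400]; b=cv2.imread("pics/top0.png")[135:225,260:410]
cv2.imwrite("pics/sc.png",cv2.convertScaleAbs(cv2.resize(a,None,fx=4,fy=4,interpolation=2),alpha=1.6)); cv2.imwrite("pics/tc.png",cv2.convertScaleAbs(cv2.resize(b,None,fx=5,fy=5,interpolation=2),alpha=1.6))
E
```

```text
(no output)
```

View pics/sc.png

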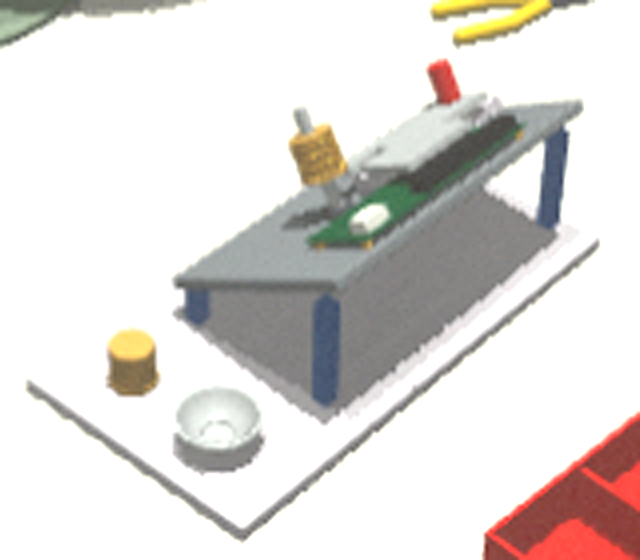

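View pics/tc.png

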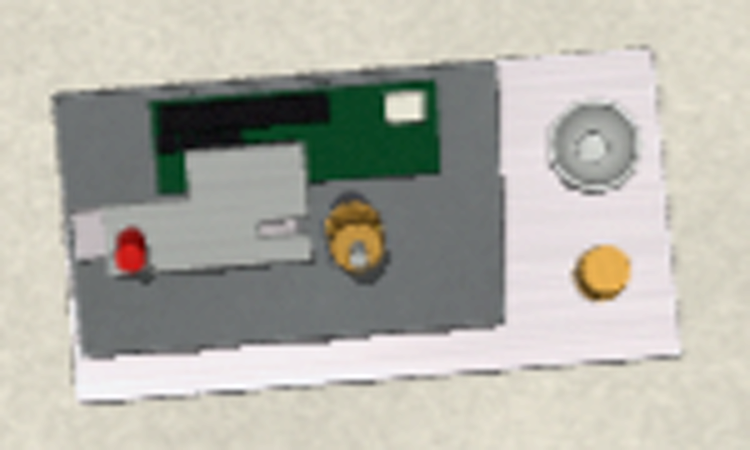

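The crops show these points (crop pixels):

| Feature | Scene | Top |
|---|---|---|
| Deck corners | C(176,283), B(344,287), A(582,103) | A(53,92), B(499,60), C(504,325), D(85,356) |
| Stud tip | (300,112) | (360,260) |
| Nut top | (313,138) | (357,245) |
| Knob top | (437,66) | (131,260) |

Next I'll triangulate the stud frame from them.

```bash
cat > h.py <<'E'
import numpy as np,cv2
from scipy.optimize import least_squares
from scipy.spatial.transform import Rotation as Ro
from workcell import bot
def Rm(a): return Ro.from_euler('xyz',a).as_matrix()
def proj(n,P):
    c=bot.calibration(n);f=200/np.tan(np.radians(c['vfov']/2));R=Rm(c['attitude']).T
    return cv2.projectPoints(np.float64(P).reshape(-1,1,3),cv2.Rodrigues(R)[0],-R@c['eye'],np.array([[f,0,c['cx']],[0,f,c['cy']],[0,0,1]]),c['dist_coeffs'])[0].reshape(-1,2)
def deckR(yaw): return Ro.from_euler('z',yaw).as_matrix()@Ro.from_euler('y',-np.pi/6).as_matrix()
E
python3 - <<'E'
from h import *
S=np.array([[582,103],[344,287],[176,283],[300,112],[313,138],[437,66]])/4-.4+[240,170]
T=np.array([[53,92],[499,60],[504,325],[85,356],[360,260],[357,245],[131,260]])/5-.4+[260,135]
def pts(u):
    p,yaw,s,h,cx,cy=u[:3],u[3],u[4],u[5],u[6],u[7]
    L=np.array([[cx,cy+.265,0],[cx,cy,0],[cx-.17,cy,0],[cx-.17,cy+.265,0],[0,0,.08],[0,0,h+.032],[0,.14-s,.052]])
    return p+L@deckR(yaw).T
def r(u):
    P=pts(u);return np.r_[(proj('scene',P[[0,1,2,4,5,6]])-S).ravel(),(proj('top',P)-T).ravel()]
o=least_squares(r,[.45,0,.1,0,.01,.03,.08,-.1],loss='soft_l1',x_scale=.01)
print(o.x.round(4));print(r(o.x).reshape(-1,2).round(2))
u=o.x;R=deckR(u[3]);np.save('u.npy',u)
print('knob',u[:3]+R@[0,.14-u[4],.045],'nutgrip',u[:3]+R@[0,0,u[5]+.026],'\n',R)
E
```

```text
[ 0.5611 -0.0426  0.082   0.0796  0.0072  0.0281  0.087  -0.0934]
[[ 0.64 -0.32]
 [-1.19 -0.44]
 [-0.72  0.24]
 [ 0.11  0.09]
 [-0.46  0.23]
 [ 0.13  0.4 ]
 [-0.28  0.68]
 [-0.36 -0.14]
 [ 0.68 -1.19]
 [-0.53 -0.26]
 [-0.26 -0.18]
 [-0.12  0.18]
 [-0.09 -0.15]]
knob [0.52808709 0.08800689 0.12095141] nutgrip [ 0.53411163 -0.04471653  0.12883324] 
 [[ 0.86328196 -0.07953407 -0.49841607]
 [ 0.06887853  0.99683215 -0.03976704]
 [ 0.5         0.          0.8660254 ]]
```

```bash
cat >> h.py <<'E'
def goto(d,yaw=0.):
    "shift/turn in tool axes to the TCP at deck point d, tool along -deck z, tool y at yaw (about tool z) from deck y"
    u=np.load('u.npy');R=deckR(u[3]);o=bot.observe();C=Rm(o['tool_rot'])
    G=np.c_[-R[:,0],R[:,1],-R[:,2]]@Ro.from_euler('z',yaw).as_matrix()
    print('shift',(C.T@(u[:3]+R@d-o['position'])).round(4),'turn',Ro.from_matrix(C.T@G).as_rotvec().round(4))
def where():
    u=np.load('u.npy');R=deckR(u[3]);o=bot.observe();C=Rm(o['tool_rot'])
    G=np.c_[-R[:,0],R[:,1],-R[:,2]]
    print('t %.2f'%o['clock'],'deck pos mm',(1e3*R.T@(o['position']-u[:3])).round(1),'turn',Ro.from_matrix(G.T@C).as_rotvec().round(3),'F',(R.T@o['force']).round(1),'M',(R.T@o['moment']).round(2),'w',o['grip_width'].round(4),o['finger_force'],'q',o['qpos'].round(2))
E
python3 -c "
from h import *
where();goto([0,.1328,.145])"
sed -i "s/o\['grip_width'\].round(4)/round(o['grip_width'],4)/" h.py
python3 -c "
from h import *
where();goto([0,.1328,.145])"
```

```text
t 0.10 deck pos mm [-148.1  641.4  279. ] turn [0.126 0.514 0.468] F [ 0.1 -0.1 -0.2] M [ 0.    0.   -0.03] w 0.0855 0.0 q [-1.24  0.52 -0.04  1.6   0.02  1.02 -0.11]
shift [-0.4078 -0.3611  0.0423] turn [-0.1264 -0.5136 -0.4681]
```

The rows are not in the units I measure in: shifts go in shares of 0.3 m and turns go in shares of 180 degrees. I convert before sending: -0.225 m is -0.75, -0.2 m is -0.6667, -0.514 rad is -0.1636.

```bash
python3 nudge.py '0.06 -0.15 -0.1333 0.0167 -0.008 -0.0318 -0.0286;0.06 -0.3 -0.2667 0.0333 -0.0159 -0.0637 -0.0573;0.06 -0.45 -0.4 0.0467 -0.0239 -0.0955 -0.0891;0.06 -0.6 -0.5333 0.0633 -0.0318 -0.1273 -0.1178;0.06 -0.75 -0.6667 0.0767 -0.0401 -0.1636 -0.149'
python3 -c "
from h import *
where();goto([0,.1328,.145])"
```

```text
clock: 0.72
position: [0.3707, 0.3109, 0.2281]
tool_rot: [3.137, 0.512, -3.082]
force: [2.3, 1.3, -0.0]
grip_width: 0.0598
finger_force: 0.0
t 0.72 deck pos mm [-67.  367.5 207.4] turn [0.005 0.012 0.017] F [ 2.   1.1 -1.2] M [ 0.16  0.36 -0.01] w 0.0598 0.0 q [-1.3   0.23  0.23  2.29  0.87  0.5  -0.2 ]
shift [-0.0717 -0.2332  0.0627] turn [-0.005  -0.0119 -0.0172]
```

In the tool's units: -0.233 m is -0.7767, -0.2 m is -0.6667, -0.017 rad is -0.0054.

```bash
python3 nudge.py '0.05 -0.05 -0.1667 0.0433 -0.0003 -0.0006 -0.001;0.05 -0.1 -0.3333 0.0867 -0.0006 -0.0016 -0.0022;0.05 -0.15 -0.5 0.1333 -0.001 -0.0022 -0.0032;0.05 -0.2 -0.6667 0.1767 -0.0013 -0.0032 -0.0045;0.05 -0.24 -0.7767 0.21 -0.0016 -0.0038 -0.0054'
python3 -c "
from h import *
where();goto([0,.1328,.145])"
```

```text
clock: 1.35
position: [0.4628, 0.1181, 0.2094]
tool_rot: [-3.139, 0.519, -3.067]
force: [0.4, 0.6, -0.1]
grip_width: 0.0495
finger_force: 0.0
t 1.35 deck pos mm [-10.  168.  152.9] turn [0.005 0.005 0.005] F [ 0.4  0.5 -0.3] M [ 0.01  0.54 -0.05] w 0.0495 0.0 q [-0.69  0.21  0.2   2.41  1.26  0.18 -0.07]
shift [-0.0102 -0.0351  0.008 ] turn [-0.0051 -0.0051 -0.0045]
```

In the tool's units: -0.035 m is -0.1167, -0.025 m is -0.0833, -0.005 rad is -0.0016.

```bash
python3 nudge.py '0.05 -0.0167 -0.0833 0.0133 -0.001 -0.001 -0.0006;0.05 -0.0333 -0.1167 0.0267 -0.0016 -0.0016 -0.0013;0.05 -0.0333 -0.1167 0.0267 -0.0016 -0.0016 -0.0013'
python3 -c "
from h import *
where();goto([0,.1328,.045])"
```

```text
clock: 1.72
position: [0.4781, 0.0836, 0.2075]
tool_rot: [3.141, 0.523, -3.066]
force: [0.9, 0.6, -0.8]
grip_width: 0.0498
finger_force: 0.0
t 1.73 deck pos mm [ -0.2 132.4 145. ] turn [0.001 0.    0.004] F [ 0.5  0.5 -1.2] M [-0.    0.53 -0.02] w 0.0498 0.0 q [-0.38  0.22 -0.01  2.39  1.39  0.16 -0.09]
shift [-0.0002  0.0005  0.1   ] turn [-0.0012 -0.0001 -0.0036]
```

In the tool's units: 0.07 m is 0.2333, 0.055 m is 0.1833.

```bash
python3 nudge.py '0.05 0 0 0.1 0 0 0;0.05 0 0 0.1833 0 0 0;0.05 0 0.0017 0.2333 0 0 0;0.05 0 0.0017 0.2333 0 0 0'
python3 - <<'E'
from h import *
where();goto([0,.1328,.045])
im=[cv2.resize(bot.grab_frame(n)[a:a+150,b:b+200],None,fx=2,fy=4/2) for n,a,b in(("scene",120,230),("top",100,220))]
cv2.imwrite("pics/k.png",cv2.convertScaleAbs(cv2.resize(np.hstack(im),(800,300)),alpha=1.5))
E
```

```text
clock: 2.22
position: [0.5121, 0.0894, 0.1456]
tool_rot: [3.141, 0.521, -3.061]
force: [-0.1, -0.4, -0.5]
grip_width: 0.0499
finger_force: 0.0
t 2.23 deck pos mm [ -1.4 135.4  74.3] turn [-0.001  0.003 -0.001] F [-0.4 -0.4 -0.4] M [-0.05  0.53  0.01] w 0.0499 0.0 q [-0.18  0.41 -0.23  2.36  2.05  0.26 -0.73]
shift [-0.0015 -0.0026  0.0293] turn [ 0.0007 -0.0028  0.0007]
```

View pics/k.png

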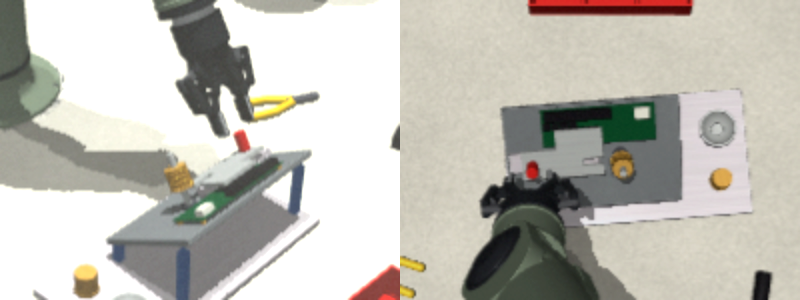

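Both views show the open fingers straddling the red knob at (240,140) on the left and (532,170) on the right, so I'll descend and grip it.

In the tool's units: 0.029 m is 0.0967, 0.015 m is 0.05, -0.003 rad is -0.001.

```bash
python3 nudge.py '0.05 -0.0033 -0.0083 0.05 0 -0.001 0;0.05 -0.005 -0.0083 0.0967 0 -0.001 0;0.05 -0.005 -0.0083 0.0967 0 -0.001 0'
python3 nudge.py '0.0 0 0 0 0 0 0;0.0 0 0 0 0 0 0;0.0 0 0 0 0 0 0;0.0 0 0 0 0 0 0' 40
python3 -c "
from h import *
where();goto([0,.085,.045])"
```

```text
clock: 2.7
position: [0.5283, 0.0877, 0.1229]
tool_rot: [-3.141, 0.526, -3.061]
force: [0.3, -1.0, 0.1]
grip_width: 0.0499
finger_force: 0.0
clock: 3.2
position: [0.5285, 0.0879, 0.1233]
tool_rot: [3.141, 0.528, -3.061]
force: [-5.0, 0.2, 9.5]
grip_width: 0.0165
finger_force: 39.0
t 3.20 deck pos mm [  1.6 132.6  46.8] turn [-0.001 -0.004 -0.   ] F [ 0.4  0.6 10.8] M [0.15 0.51 0.  ] w 0.0165 39.0449518058449 q [-0.11  0.49 -0.3   2.33  2.15  0.32 -0.8 ]
shift [ 0.0016 -0.0476  0.0018] turn [0.0009 0.004  0.0005]
```

In the tool's units: -0.042 m is -0.14, -0.038 m is -0.1267, 0.002 rad is 0.0006.

```bash
python3 nudge.py '0 0.0033 -0.0267 -0.0033 0 0 0;0 0.0033 -0.06 -0.0033 0 0 0;0 0.005 -0.0933 -0.0033 0 0.0006 0;0 0.005 -0.1267 -0.0033 0 0.0006 0;0 0.005 -0.14 -0.0033 0 0.0006 0'
python3 -c "
from h import *
where()"
python3 nudge.py '0 0 -0.01 0 0 0 0;0 0 -0.02 0 0 0 0;0 0 -0.0267 0 0 0 0;0 0 -0.0267 0 0 0 0'
python3 -c "
from h import *
where()"
```

```text
clock: 3.82
position: [0.5313, 0.0452, 0.1237]
tool_rot: [3.141, 0.527, -3.062]
force: [6.7, 2.3, 0.0]
grip_width: 0.0165
finger_force: 40.1
t 3.83 deck pos mm [ 1.2 89.8 47.5] turn [-0.    -0.004  0.   ] F [ 6.   1.8 -3.4] M [ 0.47 -0.8   0.04] w 0.0165 40.147050535306334 q [ 0.02  0.49 -0.32  2.34  2.27  0.29 -0.81]
clock: 4.32
position: [0.5316, 0.0401, 0.1237]
tool_rot: [3.139, 0.527, -3.059]
force: [5.6, 16.3, 0.5]
grip_width: 0.0168
finger_force: 40.7
t 4.33 deck pos mm [ 1.1 84.8 47.5] turn [-0.004 -0.003 -0.003] F [ 6.2 15.8 -3. ] M [ 3.15 -0.88  0.  ] w 0.0168 40.70902338484302 q [ 0.04  0.49 -0.33  2.34  2.29  0.29 -0.81]
```

In the tool's units: -0.04 m is -0.1333, -0.02 m is -0.0667.

```bash
python3 nudge.py '0.05 0 0.02 0 0 0 0;0.05 0 0.02 0 0 0 0;0.05 0 0.02 0 0 0 0;0.05 0 0.02 -0.0667 0 0 0;0.05 0 0.02 -0.1333 0 0 0'
python3 nudge.py '0.05 0 0 -0.05 0 0 -0.0318;0.05 0 0 -0.09 0 0 -0.0796'
python3 -c "
from h import *
where();goto([0,0,.115],-2)"
```

```text
clock: 4.95
position: [0.5098, 0.0415, 0.1575]
tool_rot: [3.141, 0.524, -3.063]
force: [0.1, -1.5, 0.0]
grip_width: 0.0502
finger_force: 0.0
clock: 5.2
position: [0.4978, 0.0408, 0.1795]
tool_rot: [-3.012, 0.511, -2.802]
force: [-0.3, -0.2, 0.0]
grip_width: 0.0498
finger_force: 0.0
t 5.20 deck pos mm [-1.000e-01  8.810e+01  1.127e+02] turn [ 0.    -0.002 -0.226] F [-0.3 -0.2  0.2] M [ 0.07  0.53 -0.01] w 0.0498 0.0 q [-0.08  0.3  -0.2   2.39  1.96  0.16 -0.31]
shift [ 0.0196 -0.0859 -0.0023] turn [-1.8000e-03  1.0000e-03 -1.7736e+00]
```

In the tool's units: -0.086 m is -0.2867, -0.065 m is -0.2167, -0.9 rad is -0.2865.

```bash
python3 nudge.py '0.05 0.0167 -0.0667 0 0 0 -0.0573;0.05 0.0333 -0.15 0 0 0 -0.1146;0.05 0.05 -0.2167 0 0 0 -0.1719;0.05 0.0667 -0.2867 0 0 0 -0.2292;0.05 0.0667 -0.2867 0 0 0 -0.2865'
python3 -c "
from h import *
where();goto([0,0,.115],-2)"
python3 nudge.py '0.05 0 0 0 0 0 -0.0573;0.05 0 0 0 0 0 -0.1146;0.05 0 0 0 0 0 -0.1719;0.05 0 0 0 0 0 -0.2292;0.05 0 0 0 0 0 -0.2865'
python3 -c "
from h import *
where();goto([0,0,.0541],-2.9)"
```

```text
clock: 5.82
position: [0.5043, -0.0491, 0.1784]
tool_rot: [-2.675, 0.248, -1.946]
force: [-0.3, 0.2, 0.6]
grip_width: 0.0497
finger_force: 0.0
t 5.83 deck pos mm [ -1.2  -2.  112. ] turn [ 1.000e-03  0.000e+00 -1.057e+00] F [0.  0.2 0.7] M [0.02 0.48 0.01] w 0.0497 0.0 q [ 0.5   0.36 -0.58  2.35  1.8   0.16  0.94]
shift [-0.0024 -0.0001 -0.003 ] turn [-8.000e-04 -1.200e-03 -9.429e-01]
clock: 6.45
position: [0.5044, -0.0476, 0.1785]
tool_rot: [-2.65, -0.191, -1.15]
force: [0.5, 0.4, 0.2]
grip_width: 0.0499
finger_force: 0.0
t 6.45 deck pos mm [ -1.   -0.5 112. ] turn [ 1.00e-03 -0.00e+00 -1.96e+00] F [ 0.6  0.3 -0.1] M [ 0.01  0.59 -0.02] w 0.0499 0.0 q [ 0.49  0.36 -0.58  2.35  1.8   0.16  1.84]
shift [-0.0001 -0.0011  0.0579] turn [-4.000e-04 -7.000e-04 -9.403e-01]
```

In the tool's units: 0.04 m is 0.1333, 0.03 m is 0.1, -0.3 rad is -0.0955.

```bash
python3 nudge.py '0.05 0 -0.0033 0.05 0 0 -0.0318;0.05 0 -0.0033 0.1 0 0 -0.0637;0.05 0 -0.0033 0.1333 0 0 -0.0955;0.05 0 -0.0033 0.1333 0 0 -0.0955'
python3 - <<'E'
from h import *
where();goto([0,0,.0541],-2.9)
im=[cv2.resize(bot.grab_frame(n)[a:a+100,b:b+133],(400,300)) for n,a,b in(("scene",150,260),("top",130,270))]
cv2.imwrite("pics/n.png",cv2.convertScaleAbs(np.hstack(im),alpha=1.5))
E
```

```text
clock: 6.95
position: [0.5251, -0.0453, 0.1438]
tool_rot: [-2.72, -0.32, -0.878]
force: [-0.3, 0.0, 0.3]
grip_width: 0.0501
finger_force: 0.0
t 6.95 deck pos mm [-0.4  0.2 71.6] turn [-0.000e+00 -1.000e-03 -2.253e+00] F [-0.1  0.   0.4] M [ 0.03  0.61 -0.03] w 0.0501 0.0 q [ 0.5   0.48 -0.62  2.32  2.03  0.25  1.93]
shift [ 0.0004 -0.0002  0.0175] turn [-4.000e-04  4.000e-04 -6.468e-01]
```

View pics/n.png

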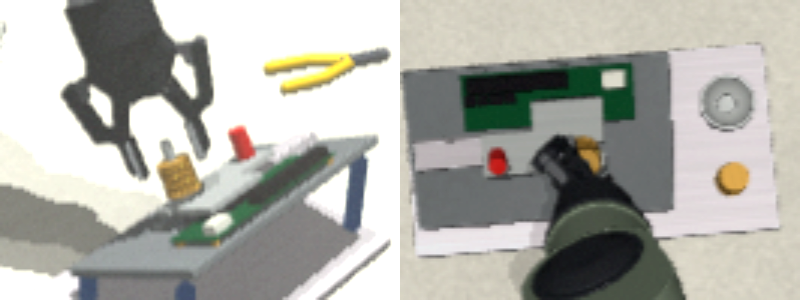

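The fingers straddle the brass nut at (178,175), and the clamp is home under it with the knob at (240,140). I'll descend and grip.

In the tool's units: 0.0165 m is 0.055, 0.012 m is 0.04, -0.4 rad is -0.1273.

```bash
python3 nudge.py '0.05 0 0 0.02 0 0 -0.0414;0.05 0 0 0.04 0 0 -0.0828;0.05 0 0 0.055 0 0 -0.1273;0.05 0 0 0.055 0 0 -0.1273'
python3 nudge.py '0.0 0 0 0 0 0 0;0.0 0 0 0 0 0 0;0.0 0 0 0 0 0 0;0.0 0 0 0 0 0 0' 90
python3 -c "
from h import *
where()"
```

```text
clock: 7.55
position: [0.5335, -0.0444, 0.1304]
tool_rot: [-2.876, -0.458, -0.472]
force: [-0.0, 0.6, -0.6]
grip_width: 0.0499
finger_force: 0.0
clock: 8.05
position: [0.5335, -0.0443, 0.1308]
tool_rot: [-2.875, -0.458, -0.473]
force: [-10.0, 1.9, 16.3]
grip_width: 0.0281
finger_force: 87.3
t 8.05 deck pos mm [ 0.5  0.5 56.1] turn [ 2.000e-03 -1.000e-03 -2.652e+00] F [-0.3  2.7 19. ] M [ 0.34  0.46 -0.06] w 0.0281 87.29365468025208 q [ 0.43  0.5  -0.55  2.31  2.19  0.25  2.17]
```

In the tool's units: 0.0012 m is 0.004, 0.0008 m is 0.0027, 0.18 rad is 0.0573.

```bash
python3 nudge.py '0 0 0 0 0 0 0.0573;0 0 0 0.0007 0 0 0.1146;0 0 0 0.0017 0 0 0.1719;0 0 0 0.0027 0 0 0.2292;0 0 0 0.004 0 0 0.2865'
python3 -c "
from h import *
where()"
```

```text
clock: 8.68
position: [0.5346, -0.0438, 0.1298]
tool_rot: [-2.622, -0.087, -1.338]
force: [4.6, 4.9, 0.4]
grip_width: 0.0271
finger_force: 89.0
t 8.68 deck pos mm [ 1.   0.9 54.6] turn [ 1.000e-03 -3.000e-03 -1.746e+00] F [ 4.5  4.5 -2.1] M [ 0.79 -0.36  0.1 ] w 0.0271 89.0447473526001 q [ 0.63  0.57 -0.8   2.3   1.95  0.37  1.54]
```

In the tool's units: 0.0017 m is 0.0057, 0.0014 m is 0.0047, 0.9 rad is 0.2865.

```bash
python3 nudge.py '0 0 0 0.001 0 0 0.0573;0 0 0 0.0023 0 0 0.1146;0 0 0 0.0033 0 0 0.1719;0 0 0 0.0047 0 0 0.2292;0 0 0 0.0057 0 0 0.2865'
python3 -c "
from h import *
where()"
```

```text
clock: 9.3
position: [0.536, -0.0439, 0.1286]
tool_rot: [-2.731, 0.34, -2.144]
force: [8.5, 3.7, -1.5]
grip_width: 0.0277
finger_force: 89.0
t 9.30 deck pos mm [ 1.6  0.7 53. ] turn [ 0.001 -0.003 -0.846] F [ 6.8  3.  -5.6] M [ 0.61 -1.05  0.14] w 0.0277 89.02939796447754 q [ 0.79  0.67 -1.03  2.29  1.84  0.53  0.81]
```

In the tool's units: 0.0017 m is 0.0057, 0.0014 m is 0.0047, 0.9 rad is 0.2865.

```bash
python3 nudge.py '0 0 0 0.001 0 0 0.0573;0 0 0 0.0023 0 0 0.1146;0 0 0 0.0033 0 0 0.1719;0 0 0 0.0047 0 0 0.2292;0 0 0 0.0057 0 0 0.2865'
python3 -c "
from h import *
where()"
```

```text
clock: 9.93
position: [0.5371, -0.0444, 0.1273]
tool_rot: [3.11, 0.526, -3.125]
force: [10.9, 1.5, -1.2]
grip_width: 0.0273
finger_force: 89.3
t 9.93 deck pos mm [ 1.8  0.1 51.2] turn [ 0.    -0.003  0.054] F [ 8.9  0.7 -6.5] M [-0.04 -1.28  0.13] w 0.0273 89.28374290466309 q [ 0.9   0.79 -1.21  2.29  1.79  0.68  0.01]
```

In the tool's units: -0.0015 m is -0.005, -0.001 m is -0.0033, 0.36 rad is 0.1146.

```bash
python3 nudge.py '0 -0.0033 0 0.0007 0 0 0.0382;0 -0.005 0 0.0017 0 0 0.0764;0 -0.005 0 0.0023 0 0 0.1146;0 -0.005 0 0.0023 0 0 0.1146'
python3 -c "
from h import *
where()"
```

```text
clock: 10.42
position: [0.5376, -0.0446, 0.1266]
tool_rot: [2.915, 0.478, 2.756]
force: [-2.2, -2.1, 7.1]
grip_width: 0.0276
finger_force: 90.3
t 10.43 deck pos mm [ 1.9 -0.2 50.4] turn [-0.    -0.001  0.409] F [ 1.5 -1.9  7.4] M [-0.45  0.28 -0.01] w 0.0276 90.28431057929993 q [ 0.93  0.84 -1.27  2.28  1.77  0.74 -0.31]
```

In the tool's units: 0.0001 m is 0.0003, 0.2 rad is 0.0637.

```bash
python3 nudge.py '0 0 0 0 0 0 0.0318;0 0 0 0 0 0 0.0637;0 0 0 0.0003 0 0 0.0637'
python3 -c "
from h import *
where()"
python3 nudge.py '0 0 0 0.0003 0 0 0.0318;0 0 0 0.001 0 0 0.0637;0 0 0 0.001 0 0 0.0637'
python3 -c "
from h import *
where()"
```

```text
clock: 10.8
position: [0.5377, -0.0447, 0.1263]
tool_rot: [2.822, 0.424, 2.543]
force: [1.5, -2.6, 1.6]
grip_width: 0.0276
finger_force: 89.8
t 10.80 deck pos mm [ 1.8 -0.2 50.1] turn [ 0.    -0.001  0.608] F [ 1.9 -2.7  0.8] M [-0.53  0.18 -0.09] w 0.0276 89.81043934822083 q [ 0.94  0.86 -1.3   2.28  1.77  0.78 -0.49]
clock: 11.18
position: [0.5378, -0.0448, 0.1259]
tool_rot: [2.747, 0.355, 2.344]
force: [2.8, -3.7, 0.3]
grip_width: 0.0276
finger_force: 89.6
t 11.18 deck pos mm [ 1.7 -0.3 49.8] turn [ 0.    -0.001  0.806] F [ 2.3 -3.9 -1. ] M [-0.94  0.24 -0.08] w 0.0276 89.58603501319885 q [ 0.95  0.89 -1.33  2.28  1.77  0.81 -0.67]
```

In the tool's units: 0.0004 m is 0.0013, 0.0002 m is 0.0007, 0.2 rad is 0.0637.

```bash
python3 nudge.py '0 0 0 0.0007 0 0 0.0318;0 0 0 0.0013 0 0 0.0637;0 0 0 0.0013 0 0 0.0637'
python3 -c "
from h import *
where()"
python3 - <<'E'
from h import *
im=[cv2.resize(bot.grab_frame(n)[a:a+75,b:b+100],(400,300),interpolation=2) for n,a,b in(("scene",165,275),("top",145,275))]
cv2.imwrite("pics/n2.png",cv2.convertScaleAbs(np.hstack(im),alpha=1.6))
E
```

```text
clock: 11.55
position: [0.5379, -0.0448, 0.1255]
tool_rot: [2.688, 0.273, 2.154]
force: [0.1, -6.8, 0.4]
grip_width: 0.0275
finger_force: 89.9
t 11.55 deck pos mm [ 1.6 -0.4 49.4] turn [ 0.000e+00 -1.000e-03  1.004e+00] F [-0.2 -6.8  0.6] M [-1.26  0.46 -0.07] w 0.0275 89.93082046508789 q [ 0.96  0.92 -1.36  2.28  1.77  0.84 -0.86]
```

View pics/n2.png

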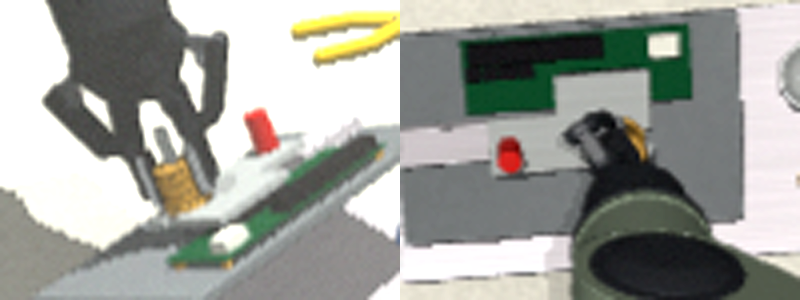

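The nut at (180,190) is nearly down on the fork plate, with the fingers gripping it and the knob home at (260,130). I'll keep turning.

In the tool's units: 0.0004 m is 0.0013, 0.0002 m is 0.0007, 0.2 rad is 0.0637.

```bash
python3 nudge.py '0 0 0 0.0007 0 0 0.0318;0 0 0 0.0013 0 0 0.0637;0 0 0 0.0013 0 0 0.0637'
python3 -c "
from h import *
where()"
```

```text
clock: 12.02
position: [0.5379, -0.0449, 0.1252]
tool_rot: [2.647, 0.182, 1.971]
force: [-1.7, -7.3, 4.5]
grip_width: 0.0275
finger_force: 90.7
t 12.03 deck pos mm [ 1.5 -0.4 49. ] turn [ 1.000e-03 -1.000e-03  1.204e+00] F [ 0.3 -7.1  5.1] M [-1.44  0.63 -0.13] w 0.0275 90.66846013069153 q [ 0.97  0.94 -1.38  2.28  1.77  0.87 -1.05]
```

In the tool's units: 0.0003 m is 0.001, 0.0001 m is 0.0003, 0.15 rad is 0.0477.

```bash
python3 nudge.py '0 0 0 0.0003 0 0 0.0318;0 0 0 0.001 0 0 0.0477;0 0 0 0.001 0 0 0.0477'
python3 -c "
from h import *
where()"
```

```text
clock: 12.4
position: [0.538, -0.0449, 0.125]
tool_rot: [2.628, 0.11, 1.84]
force: [-5.6, -7.9, 6.8]
grip_width: 0.0273
finger_force: 91.1
t 12.40 deck pos mm [ 1.4 -0.5 48.8] turn [ 1.000e-03 -1.000e-03  1.352e+00] F [-2.  -7.4  9. ] M [-1.54  0.91  0.1 ] w 0.0273 91.0699474811554 q [ 0.98  0.96 -1.4   2.28  1.77  0.89 -1.19]
```

In the tool's units: 0.0001 m is 0.0003, 0.1 rad is 0.0318.

```bash
W='from h import *
where()'
for i in 1; do python3 nudge.py '0 0 0 0.0003 0 0 0.0318'; python3 -c "$W"; python3 nudge.py '0 0 0 0 0 0 0'; python3 -c "$W"; done | grep deck
```

```text
t 12.53 deck pos mm [ 1.3 -0.5 48.7] turn [ 1.000e-03 -2.000e-03  1.452e+00] F [-2.1 -6.7  5.1] M [-1.53  0.97  0.52] w 0.0272 90.74932336807251 q [ 0.98  0.96 -1.41  2.28  1.76  0.9  -1.29]
t 12.65 deck pos mm [ 1.3 -0.5 48.7] turn [ 1.000e-03 -1.000e-03  1.453e+00] F [-1.  -7.8  8.7] M [-1.65  0.98  0.17] w 0.0272 91.09063625335693 q [ 0.98  0.97 -1.41  2.28  1.76  0.9  -1.29]
```

In the tool's units: 0.0001 m is 0.0003, 0.1 rad is 0.0318.

```bash
W='from h import *
where()'
python3 nudge.py '0 0 0 0.0003 0 0 0.0318'; python3 -c "$W"; python3 nudge.py '0 0 0 0 0 0 0' >/dev/null; python3 -c "$W"
```

```text
clock: 12.78
position: [0.5379, -0.0449, 0.1247]
tool_rot: [2.618, 0.011, 1.666]
force: [-4.4, -8.3, 3.9]
grip_width: 0.0273
finger_force: 90.7
t 12.78 deck pos mm [ 1.2 -0.5 48.6] turn [ 1.000e-03 -1.000e-03  1.552e+00] F [-2.4 -7.9  5.8] M [-1.49  1.08  0.7 ] w 0.0273 90.74998140335083 q [ 0.98  0.97 -1.42  2.28  1.76  0.91 -1.38]
t 12.90 deck pos mm [ 1.2 -0.5 48.6] turn [ 1.000e-03 -1.000e-03  1.553e+00] F [-1.5 -7.7  7.9] M [-1.57  1.06  0.27] w 0.0272 91.06254816055298 q [ 0.98  0.97 -1.42  2.28  1.76  0.91 -1.38]
```

In the tool's units: 0.0001 m is 0.0003, 0.1 rad is 0.0318.

```bash
W='from h import *
where()'
python3 nudge.py '0 0 0 0.0003 0 0 0.0318'>/dev/null; python3 -c "$W"; python3 nudge.py '0 0 0 0 0 0 0' >/dev/null; python3 -c "$W"
```

```text
t 13.03 deck pos mm [ 1.2 -0.5 48.5] turn [ 1.000e-03 -1.000e-03  1.652e+00] F [-2.6 -7.2  6.1] M [-1.54  1.17  0.84] w 0.0274 90.744788646698 q [ 0.99  0.98 -1.42  2.28  1.76  0.92 -1.48]
t 13.15 deck pos mm [ 1.2 -0.5 48.5] turn [ 1.000e-03 -1.000e-03  1.653e+00] F [-2.7 -8.4  7.7] M [-1.59  1.1   0.42] w 0.0276 91.03138089179993 q [ 0.99  0.98 -1.42  2.28  1.76  0.92 -1.48]
```

In the tool's units: 0.0001 m is 0.0003, 0.1 rad is 0.0318.

```bash
W='from h import *
where()'
python3 nudge.py '0 0 0 0.0003 0 0 0.0318'>/dev/null; python3 -c "$W"; python3 nudge.py '0 0 0 0 0 0 0' >/dev/null; python3 -c "$W"
```

```text
t 13.28 deck pos mm [ 1.1 -0.5 48.4] turn [ 1.000e-03 -1.000e-03  1.752e+00] F [-2.6 -7.6  6.1] M [-1.54  1.3   0.98] w 0.0274 90.7252049446106 q [ 0.99  0.99 -1.43  2.28  1.76  0.93 -1.57]
t 13.40 deck pos mm [ 1.1 -0.4 48.4] turn [ 1.000e-03 -1.000e-03  1.752e+00] F [-2.7 -8.4  6.9] M [-1.61  1.15  0.51] w 0.0277 90.99574327468872 q [ 0.99  0.99 -1.43  2.28  1.76  0.93 -1.57]
```

In the tool's units: -0.065 m is -0.2167, -0.055 m is -0.1833.

```bash
python3 nudge.py '0.05 0 0 0 0 0 0;0.05 0 0 0 0 0 0;0.05 0 0 0 0 0 0;0.05 0 0 0 0 0 0' >/dev/null; python3 nudge.py '0.05 0 0 -0.05 0 0 0;0.05 0 0 -0.1167 0 0 0;0.05 0 0 -0.1833 0 0 0;0.05 0 0 -0.2167 0 0 0;0.05 0 0 -0.2167 0 0 0'
python3 - <<'E'
from h import *
where()
im=[cv2.resize(bot.grab_frame(n)[a:a+75,b:b+100],(400,300),interpolation=2) for n,a,b in(("scene",165,275),("top",145,275))]
cv2.imwrite("pics/n3.png",cv2.convertScaleAbs(np.hstack(im),alpha=1.6))
E
```

```text
clock: 14.52
position: [0.5061, -0.0471, 0.1814]
tool_rot: [2.623, -0.091, 1.49]
force: [0.3, -0.2, 0.0]
grip_width: 0.0497
finger_force: 0.0
t 14.53 deck pos mm [ 1.900e+00 -1.000e-01  1.137e+02] turn [-1.000e-03 -2.000e-03  1.755e+00] F [ 0.2 -0.2 -0.1] M [ 0.03  0.57 -0.01] w 0.0497 0.0 q [ 1.08  0.76 -1.47  2.32  1.58  0.77 -1.52]
```

View pics/n3.png

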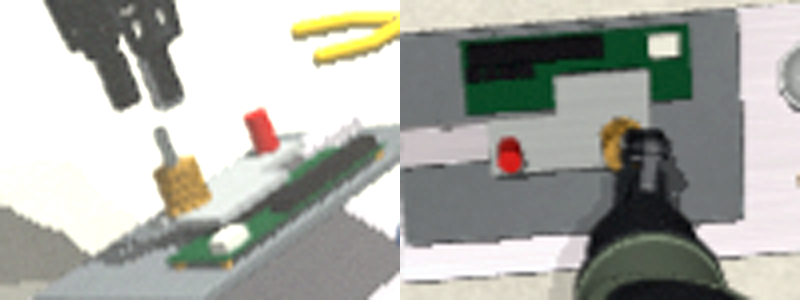

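The nut at (183,188) sits on the fork, the knob at (260,130) has not moved, and the gripper is clear of everything.

```bash
python3 -c "
from workcell import bot
print(bot.job_done())"
```

```text
the job is handed in; nothing more can be done
None
```

I slid the clamp home against its end stop and screwed the nut down onto the fork, reaching about 0.98 N m while turning (0.51 N m at rest); the gripper is clear and the job was handed in at about 14.6 s.

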